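Empty the cut-off saw's offcut tray

ROBOT

A 6-joint arm with a two-finger parallel gripper is mounted at the origin on a cart in front of the work surface, level with it; the furniture and walls round the work are solid. World frame = base frame: x ahead of the robot, y to its left, z up, the work surface at z = 0. Lengths are in m, angles in degrees, forces in N, time in s.
With the tool pointing down it reaches from about 0.325 to 0.85 m from the base axis. Payload 15.5 kg.
Tool frame: the origin (TCP) lies at the very end of the fingers, on their centre line; the grasp point (between the pads) lies arm.grip_depth behind it (arm.grip_depth is the distance from the TCP to the grasp point, in m); z points along the fingers, y is the line along which they close (so a half turn about z gives the same grasp; the last joint's range is limited). The gripper opens to 91 mm and grips with 3 to 60 N. Pads are 32 mm wide; open, the fingers measure 118 mm over their backs; the gripper's body (76 mm by 178 mm) begins 60 mm behind the grasp point.
Start: joints at [-80.93, 28.281, 77.091, -0, 74.628, -5.472], TCP at [0.157, -0.605, 0.214] pointing down, gripper open.
Joint ranges: [-166.48, 166.48], [-47.26, 123.95], [12.59, 153.08], [-70.14, 250.14], [6.76, 159.57], [-176.63, 176.63]. Speed limits (degrees/s): [108.29, 108.29, 147.25, 172.46, 172.46, 172.46].

INTERFACE

Orientations are given as a 3x3 rotation matrix whose columns are the frame's x, y, z axes.
In Python, from rig import arm gives the robot as it stands. Calls block until the motion is done:
- arm.move_to(position, orientation): joint-space move of the TCP to a pose.
- arm.move_l(position, orientation=None, feed=0.15): straight line of the TCP; orientation=None keeps the orientation; feed is the mean speed in m/s.
- arm.move_joints(angles): joint-space move.
- arm.grip(opening): finger opening in m; the grip force is fixed at half the most; returns when the fingers have stopped.
- arm.sleep(seconds).
- arm.solve_ik(position, orientation): joint angles nearest the present ones, or None.
- arm.snapshot(name): name is "side" or "top" or "wrist"; returns the picture (480x640x3 uint8, red, green, blue); there is no depth.
- arm.get_calibration(name): a dict with "intrinsics" (3x3 intrinsics, pixels), "cam_to_world" (4x4, takes a point from camera to world coordinates). Camera axes: x right, y down, z forward; pixel columns grow to the right and rows downward; lengths in m; the calibration is good to about 2 mm. A picture is of the moment at which its call begins: read the wrist's pose just before it. get_calibration takes no time and is no camera call; for the wrist camera it gives the pose at the moment of the call.
A pose or a line that the arm cannot do raises arm.Unreachable and nothing moves.
- arm.sign_off(): hands the job in; it is judged then, once.
Readings, each from a call of its own:
- arm.current_t(): time.
- arm.current_joint_positions(): joint angles.
- arm.current_dq(): joint speeds.
- arm.current_tau(): joint torques, N m.
- arm.current_ee_pos(): TCP position.
- arm.current_tool_rot(): TCP orientation.
- arm.current_force(): force on the tool from outside, world axes, zero at the start.
- arm.current_torque(): the same for the moment, N m.
- arm.current_width(): finger opening in m.
- arm.current_grasp_force(): force on a finger pad.
Only numpy, scipy, OpenCV 4.12 (cv2) and the standard library are available. Lean on these libraries where they do the work, as an engineer would, in place of code of your own. Each camera call takes 0.05 s, during which the arm holds its last target. There are 200 camera calls.

TASK

Empty the cut-off saw's offcut tray: throw back its catch, draw the tray out from under the saw's bed and gather the bar ends lying on the bench into it with those already there. Then tip the whole trayful into the scrap tub, slide the empty tray fully home under the bed and shut its catch again. Leave the other tools on the bench where they are.

Things in the scene. Friction and masses are not known exactly. Their poses are not given: they have to be found in the camera images.
- saw: fixed bench cut-off saw. Origin on the bench under the centre of its bed; x points from its front to its back, y to its left, z up. The bed is a steel plate 260 mm deep (x -130 to 130), 214 mm wide, 64 mm high on top; the offcut tray goes under it. The saw head (up to z = 310 mm) stands over x = 0 to 150 mm; only the catch rises above the bed in front of that
- tray_mouth (a point): middle of the opening under the front edge of the saw's bed (saw x = -130 mm, y = 0, z = 28 mm; axes as the saw's): 172 mm wide between two side cheeks that guide the tray, 56 mm high from the bench top, on which the tray slides, to the bed's underside
- tray: loose offcut tray of sheet metal, 0.28 kg. Origin at the centre of its underside, x towards its pouring lip. Floor 4 mm thick, side walls 40 mm high, 164 mm wide outside (4 mm play each side in the guides) and 156 mm inside. Home, its origin is at x = -60 mm, y = 0 in the saw's frame, axes parallel; drawn out by 160 mm or more its lip has left the mouth
- tray_front (a point): middle of the tray front (tray x = -72 mm, z = 41 mm): an upright plate 4 mm thick, 190 mm wide, 82 mm high. With the tray home it stands flat against the front edge of the bed and cheeks, which stop it; the catch's hook then drops in front of it
- tray_grip (a point): centre of the tray's grip bar (tray x = -127 mm, z = 55 mm; axes as the tray's): a straight black bar 14 mm thick along the tray's x, 100 mm long along its y, 30 mm high, with 46 mm clear between it and the tray front; two thin standoffs 40 mm either side of the middle join them. Grip it from above across the 14 mm, firmly: the loaded tray weighs up to 0.75 kg
- tray_floor (a point): middle of the tray's floor inside (tray x = 0, y = 0, z = 4 mm; axes as the tray's). The floor runs from the tray front (x = -70 mm) to x = 57 mm and then ramps up to the pouring lip (x = 87 mm, top edge 11 mm high, about 130 mm wide), where the side walls taper in and nothing stands above the lip: with that end down the tray pours. Bar ends slide at 30 to 40 degrees; tip well past that
- tray_catch (a joint): angle of the tray catch, rad: 0 = shut (hook down before the tray front), up to 1.0 = thrown fully back (hook raised; tray free above 0.75). A rocker on the bed: push its upright lever away from the front (saw's +x) to open, pull it back to shut; it stays where left, about 1.5 N at the grip moves it. With the tray not home the hook lands on the tray front and cannot shut
- catch_pivot (a point): pivot of the tray catch (axis along the saw's y), at x = -110, y = -70, z = 74 mm in the saw's frame; axes as the saw's
- catch_grip (a point): centre of the roller on top of the catch's upright lever, 43 mm from the pivot: straight above it when shut, swung towards the saw's +x when open. The roller is 14 mm in diameter and 24 mm long along the saw's y, the lever under it 6 mm thick and 14 mm wide. When shut, the hook's arm runs 38 mm forward of the lever with its top 16 mm above the pivot: push above it
- tub_mouth (a point): centre of the mouth of the scrap tub, 132 mm above the bench: a round metal tub that stands fast, about 235 mm across outside and 200 mm inside at the rim, tapering a little to the foot
- box_end_a: bar-end offcut, plain aluminium, 55 g: square box section, 30 x 62 x 30 mm (3 mm wall); in the tray at the start. Origin at the centre of its underside as it lies at the start, long along its own y, so grip it across its x
- channel_end_a: bar-end offcut, plain aluminium, 55 g: channel lying with its open side down, 40 x 62 x 25 mm; in the tray at the start. Origin at the centre of its underside as it lies at the start, long along its own y, so grip it across its x
- box_end_b: bar-end offcut, plain aluminium, 62 g: square box section, 30 x 70 x 30 mm (3 mm wall); loose on the bench at the start; may be absent (None). Origin at the centre of its underside as it lies at the start, long along its own y, so grip it across its x
- channel_end_b: bar-end offcut, plain aluminium, 62 g: channel lying with its open side down, 40 x 70 x 25 mm; loose on the bench at the start; may be absent (None). Origin at the centre of its underside as it lies at the start, long along its own y, so grip it across its x
- flat_end: bar-end offcut, plain aluminium, 73 g: solid flat bar, 32 x 70 x 12 mm; loose on the bench at the start; may be absent (None). Origin at the centre of its underside as it lies at the start, long along its own y, so grip it across its x
- hex_end: bar-end offcut, plain aluminium, 98 g: solid hexagon bar, 26 mm across flats (30 mm across corners), 62 mm long, lying on a flat; loose on the bench at the start; may be absent (None). Origin at the centre of its underside as it lies at the start, long along its own y, so grip it across its x
- marker: marker pen, 17 x 135 x 16 mm, lying on the bench; origin at the centre of its underside, long along its own y. A bystander: leave it be
- measure: tape measure, 35 x 88 x 64 mm, standing; origin at the centre of its underside. A bystander: leave it be
- square: fitter's try square, 144 x 100 x 16 mm, lying flat; origin at the centre of its underside. A bystander: leave it be
- tape: roll of tape, 58 mm across, 19 mm high, lying flat; origin at the centre of its underside. A bystander: leave it be
Mind the look-alikes: they are no part of the job. What is shaped like the box_end_b but orange or red is not meant.

How it is judged:
By the outcome, as a careful person would: the job done as asked, in the order asked, and still so for the second after the job is handed in, with the robot touching nothing.
Of box_end_b, channel_end_b, flat_end, hex_end only 2 to 4 are there at a start; the rules pass over those that are not, and their reading is None.
At some moment in a run one of box_end_b, channel_end_b, flat_end, hex_end may be knocked a few centimetres aside while the robot is not near it.
It also fails if it takes over 210 s, if anything falls off the work surface, if the arm or the gripper's body presses on something with over 40 N, if the wrist force passes 120 N, or if a joint passes its speed limit or range.

## Working session

There is one attempt and no reset: what is moved stays moved. The work goes in short steps, each a Python script; the robot and the scene stay as the last script left them, time stands still between calls to the robot, and variables do not carry over. Pictures are saved under pics/ and viewed, at most 14 in all, crops included, and the job is handed in when it is done.

```bash
ls; mkdir -p pics
python3 - <<'E'
from rig import arm
import cv2, numpy as np
for n in ("top","side"):
    im=arm.snapshot(n); cv2.imwrite(f"pics/{n}0.png",im[:,:,::-1])
    c=arm.get_calibration(n); print(n,np.round(c["intrinsics"],1).tolist(),np.round(c["cam_to_world"],3).tolist())
print(arm.grip_depth,arm.current_t())
E
```

```text
pics
top [[493.2, 0.0, 324.8], [0.0, 493.2, 238.9], [0.0, 0.0, 1.0]] [[0.004, -0.986, 0.169, 0.281], [-1.0, -0.006, -0.013, -0.042], [0.014, -0.169, -0.986, 1.544], [0.0, 0.0, 0.0, 1.0]]
side [[478.5, 0.0, 318.8], [0.0, 478.5, 243.5], [0.0, 0.0, 1.0]] [[-0.763, -0.449, 0.465, -0.031], [-0.646, 0.533, -0.546, 0.616], [-0.003, -0.717, -0.697, 0.969], [0.0, 0.0, 0.0, 1.0]]
0.0188 0.1
```

View pics/top0.png

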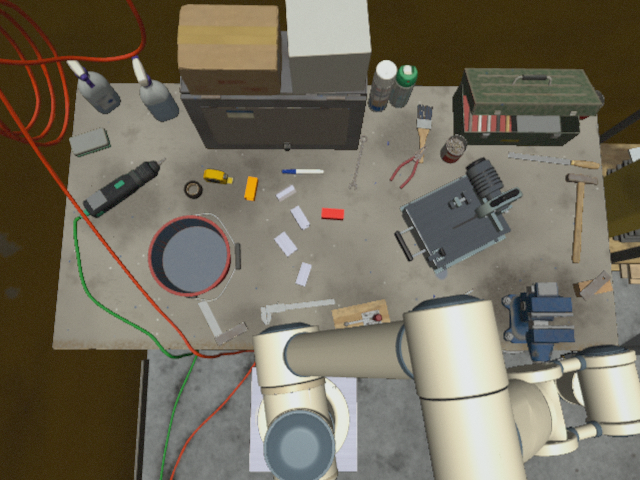

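View pics/side0.png

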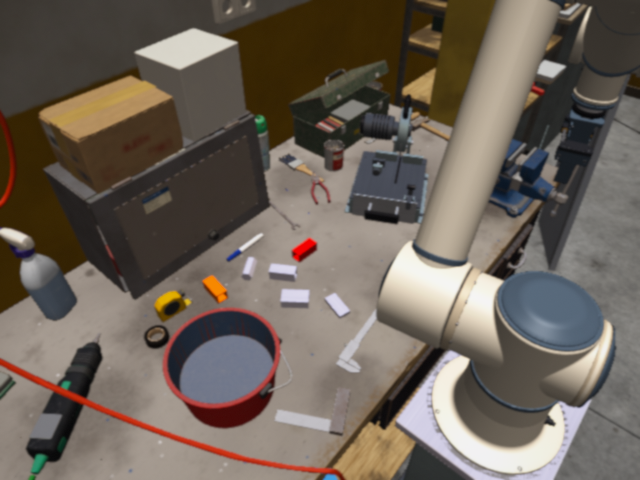

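Top view: bar ends at about (286,193), (300,217), (285,243) and (303,273). The red block at (332,214) and the orange one at (251,188) are look-alikes. The saw is near (455,222) with its tray grip at (403,246), and the tub near (190,256). The bystanders are the marker (302,171), measure (217,177), tape (193,189) and square (222,322).

```bash
cat > h.py <<'E'
from rig import arm
import cv2, numpy as np
def cal(n):
    c=arm.get_calibration(n); return np.array(c["intrinsics"]),np.array(c["cam_to_world"])
def p2w(n,px,z=0.,c=None):
    K,T=c or cal(n); d=T[:3,:3]@np.linalg.solve(K,[px[0],px[1],1.]); o=T[:3,3]
    return o+d*(z-o[2])/d[2]
def w2p(n,P,c=None):
    K,T=c or cal(n); q=K@(T[:3,:3].T@(np.asarray(P,float)-T[:3,3])); return q[:2]/q[2]
def down(yaw):  # tool pointing down, closing line y at angle yaw (deg) in world
    a=np.radians(yaw); y=np.array([np.cos(a),np.sin(a),0]); z=np.array([0,0,-1.]); return np.column_stack([np.cross(y,z),y,z])
def crop(im,x0,y0,x1,y1,s,f):
    cv2.imwrite(f,cv2.resize(im[y0:y1,x0:x1,::-1],None,fx=s,fy=s,interpolation=cv2.INTER_CUBIC))
E
python3 - <<'E'
from h import *
im=arm.snapshot("top")
a=cv2.resize(im[165:290,240:350],None,fx=4.5,fy=4.5,interpolation=2)
cv2.imwrite("pics/c1.png",a[:,:,::-1])
crop(im,385,150,525,285,4.4,"pics/c2.png")
for p in [(286,193),(300,217),(285,243),(303,273)]: print(p,p2w("top",p,.02).round(3))
print("saw",p2w("top",(455,222),.064).round(3),"grip",p2w("top",(403,246),.07).round(3))
# tub ellipse: reddish rim
hsv=cv2.cvtColor(im,cv2.COLOR_RGB2HSV)
m=((hsv[...,1]>90)&((hsv[...,0]<8)|(hsv[...,0]>172))).astype(np.uint8); m[:,:140]=0;m[:,240:]=0;m[:205]=0;m[302:]=0
ys,xs=np.nonzero(m); pts=np.array([p2w("top",q,.132) for q in zip(xs,ys)])[:,:2].astype(np.float32)
hull=cv2.convexHull(pts); print("tub",cv2.fitEllipse(hull),cv2.minEnclosingCircle(pts))
E
```

```text
(286, 193) [0.689 0.062 0.02 ]
(300, 217) [0.611 0.017 0.02 ]
(285, 243) [0.528 0.062 0.02 ]
(303, 273) [0.434 0.005 0.02 ]
saw [ 0.589 -0.461  0.064] grip [ 0.513 -0.298  0.07 ]
tub ((0.4563620388507843, 0.3431979715824127), (0.23639541864395142, 0.28746721148490906), 46.989322662353516) ((0.4538232684135437, 0.3473047614097595), 0.14350377023220062)
```

View pics/c1.png

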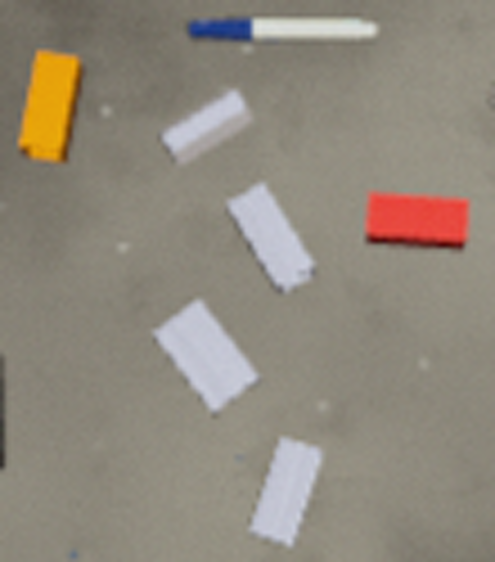

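View pics/c2.png

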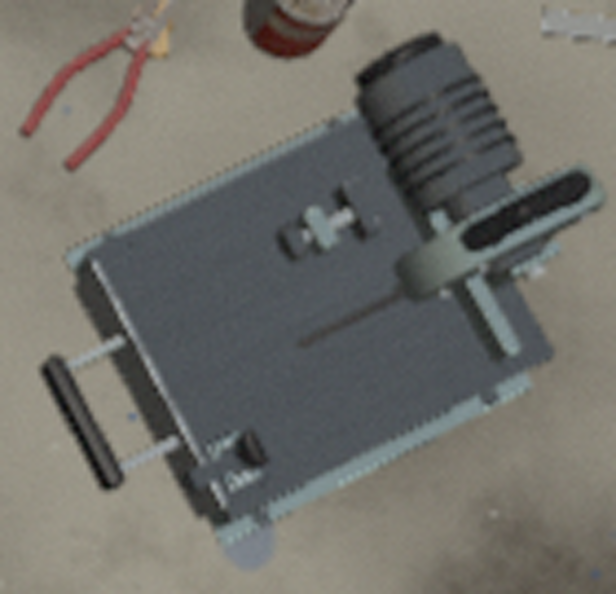

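Crop 1 (the choice check): hex at (207,126), box at (270,238), channel at (206,355), flat at (286,490), all plain aluminium. The orange (50,105) and red (418,218) pieces are decoys. Crop 2: tray-front line runs (93,262)–(222,507), grip bar (52,362)–(112,480), catch roller (252,449). Next I'll fit the saw pose and take closer wrist views.

```bash
cat >> h.py <<'E'
from scipy.optimize import least_squares
def fitpose(n,pts,obs,x0,c=None):
    c=c or cal(n)
    def w(p,P): a=p[2]; R=np.array([[np.cos(a),-np.sin(a),0],[np.sin(a),np.cos(a),0],[0,0,1]]); return R@np.array(P)+[p[0],p[1],0]
    r=least_squares(lambda p:np.ravel([w2p(n,w(p,P),c)-o for P,o in zip(pts,obs)]),x0); return r.x,r.fun
E
python3 - <<'E'
from h import *
P=[(-.132,.095,.082),(-.132,-.095,.082),(-.187,.05,.07),(-.187,-.05,.07),(-.110,-.07,.12)]
c=np.array([(95,262),(222,505),(53,364),(111,481),(252,449)]); o=c/4.4+[385,150]-0.4
x,f=fitpose("top",P,o,[.589,-.461,-1.1]); print(x,np.degrees(x[2]),f.round(2))
K,T=cal("wrist"); print(K.round(0).tolist(),arm.current_ee_pos(), T.round(3).tolist())
print("tub ext",[p2w("top",q,.132).round(3) for q in [(149,257),(230,257),(189,217),(189,298)]])
# wrist view over saw front
a=x[2];R=np.array([[np.cos(a),-np.sin(a)],[np.sin(a),np.cos(a)]])
for yaw in (np.degrees(a),np.degrees(a)+180):
    tgt=R@[-.13,0]+x[:2]
    for z in (.40,.3):
        q=arm.solve_ik([*tgt,z],down(yaw)); print(yaw,z,None if q is None else np.round(q))
E
```

```text
[ 0.59884416 -0.46797826 -1.10821635] -63.496119543942385 [-0.44 -0.13  0.36  0.3  -0.61 -1.73  1.58  0.92 -0.87  0.58]
[[355.0, 0.0, 322.0], [0.0, 355.0, 244.0], [0.0, 0.0, 1.0]] [ 0.1569036  -0.60471817  0.21349392] [[0.251, -0.935, -0.25, 0.228], [-0.968, -0.243, -0.064, -0.586], [-0.001, 0.258, -0.966, 0.384], [0.0, 0.0, 0.0, 1.0]]
tub ext [array([0.467, 0.444, 0.132]), array([0.468, 0.212, 0.132]), array([0.585, 0.336, 0.132]), array([0.35 , 0.324, 0.132])]
-63.496119543942385 0.4 [-38.  24.  56.  -0. 100.  25.]
-63.496119543942385 0.3 [-38.  26.  67.  -0.  87.  25.]
116.50388045605762 0.4 [ -38.   24.   56.   -0.  100. -155.]
116.50388045605762 0.3 [ -38.   26.   67.   -0.   87. -155.]
```

Run:
```python
from h import *
def view(p,yaw,f):
    arm.move_to(p,down(yaw)); arm.sleep(.3); c=cal("wrist"); im=arm.snapshot("wrist")
    cv2.imwrite(f,im[:,:,::-1]); np.savez(f[:-4],K=c[0],T=c[1]); 
a=np.radians(-63.5);t=np.array([.599,-.468])+[[np.cos(a)*-.17],[np.sin(a)*-.17]][0][0]*np.array([1,0])+np.array([0,-.17*np.sin(a)])
view([*t,.3],-63.5,"pics/w1.png")
view([.52,.035,.38],0,"pics/w2.png")
print(arm.current_t())
```

```text
3.9333
```

View pics/w1.png

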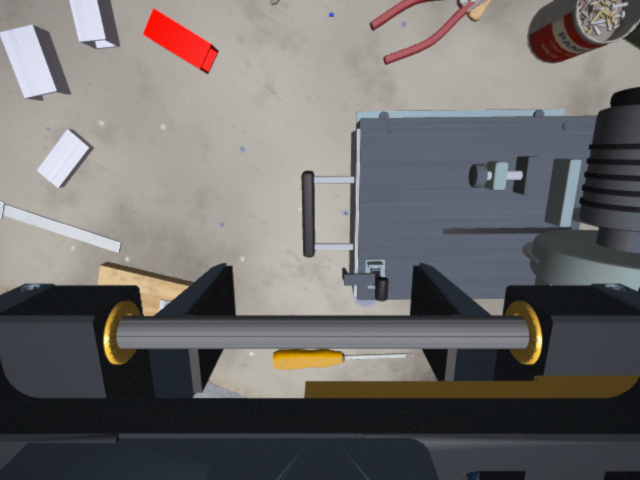

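View pics/w2.png

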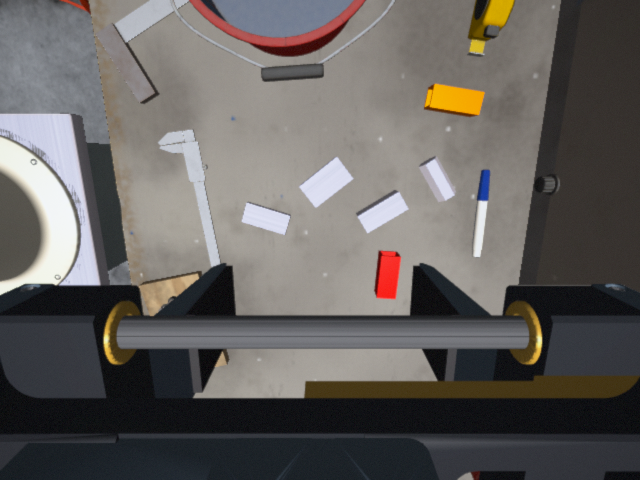

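Wrist view 1: grip bar (308,172)–(308,255), roller at (382,288), tray front along column 356. View 2: hex (437,179), box (382,212), channel (326,182), flat (266,218); the red one at (388,274) and orange one at (455,100) are decoys.

```bash
cat >> h.py <<'E'
from scipy.optimize import minimize
SZ=dict(box_b=(.03,.07,.03),chan_b=(.04,.07,.025),flat=(.032,.07,.012),hex=(.028,.062,.026),box_a=(.03,.062,.03),chan_a=(.04,.062,.025))
def mask(im):
    hsv=cv2.cvtColor(im,cv2.COLOR_RGB2HSV).astype(int)
    m=((im[...,2].astype(int)>=im[...,0].astype(int)+4)&(hsv[...,2]>140)).astype(np.uint8)
    return cv2.morphologyEx(m,cv2.MORPH_OPEN,np.ones((3,3),np.uint8))
def blobs(m,lo=250,hi=6000):
    n,l,s,ct=cv2.connectedComponentsWithStats(m); return [(ct[i],(l==i).astype(np.uint8)) for i in range(1,n) if lo<s[i,4]<hi]
def fitbox(c,b,sz,z0=0.):
    r=cv2.minAreaRect(cv2.findNonZero(b)); q=cv2.boxPoints(r); W=np.array([p2w("",p,z0+sz[2],c)[:2] for p in q])
    e=[W[1]-W[0],W[2]-W[1]]; L=max(e,key=np.linalg.norm); th=np.arctan2(L[1],L[0])-np.pi/2
    C=np.array([(sx*sz[0]/2,sy*sz[1]/2,z0+k*sz[2]) for sx in(-1,1) for sy in(-1,1) for k in(0,1)])
    def cost(p):
        a=p[2]; R=np.array([[np.cos(a),-np.sin(a),0],[np.sin(a),np.cos(a),0],[0,0,1]])
        uv=np.array([w2p("",P,c) for P in C@R.T+[p[0],p[1],0]])
        h=cv2.convexHull((uv*16).round().astype(np.int32)); k=np.zeros(b.shape,np.uint8); cv2.fillConvexPoly(k,h,1,cv2.LINE_8,4)
        return 1-(k&b).sum()/max(1,(k|b).sum())
    x0=np.array([*W.mean(0),th]); S=np.vstack([x0,x0+[.004,0,0],x0+[0,.004,0],x0+[0,0,.08]])
    r=minimize(cost,x0,method="Nelder-Mead",options=dict(initial_simplex=S,xatol=1e-4,fatol=1e-4))
    return r.x,1-r.fun
E
python3 - <<'E'
from h import *
z=np.load("pics/w1.npz"); c=(z["K"],z["T"])
P=[(-.187,.05,.07),(-.187,-.05,.07),(-.110,-.07,.122)]
x,f=fitpose("",P,[(308,172),(308,256),(382,288)],[.599,-.468,-1.108],c); print(x,np.degrees(x[2]),f.round(1))
for Q in [(-.134,.095,.082),(-.13,.107,.064),(-.13,-.107,.064),(-.134,-.095,.082)]:
    a=x[2]; R=np.array([[np.cos(a),-np.sin(a),0],[np.sin(a),np.cos(a),0],[0,0,1]]); print(w2p("",R@Q+[x[0],x[1],0],c).round(0))
z=np.load("pics/w2.npz"); c=(z["K"],z["T"]); im=cv2.imread("pics/w2.png")[:,:,::-1]
B=blobs(mask(im)); 
for ct,b in B:
    for k,p in dict(hex=(437,179),box_b=(382,212),chan_b=(326,182),flat=(266,218)).items():
        if np.hypot(*(ct-p))<12: r,i=fitbox(c,b,SZ[k]); print(k,b.sum(),r[:2].round(4),np.degrees(r[2]).round(1),round(i,3))
E
```

```text
[ 0.60227657 -0.46696436 -1.09461556] -62.71685191079073 [-0.6 -1.4  1.5  0.9 -0.7  0.6]
[357. 127.]
[359. 116.]
[357. 299.]
[355. 296.]
chan_b 1387 [0.5257 0.0622] -52.4 0.979
hex 576 [0.6924 0.0622] -142.1 0.543
box_b 993 [0.6118 0.0149] -56.7 0.836
flat 946 [0.4322 0.0039] -107.6 0.898
```

```bash
cat >> h.py <<'E'
SA=np.array([.601,-.4675]); SY=np.radians(-63.0)
def Rz(a): return np.array([[np.cos(a),-np.sin(a),0],[np.sin(a),np.cos(a),0],[0,0,1]])
def Ry(a): return np.array([[np.cos(a),0,np.sin(a)],[0,1,0],[-np.sin(a),0,np.cos(a)]])
def S(p): return Rz(SY)@np.array(p,float)+[*SA,0]
def RT(h,tilt,sgn=1):
    "tool gripping the tray bar; tray x heading h (rad), pitched lip down by tilt (rad)"
    t=np.column_stack([[sgn*0,-sgn,0],[sgn,0,0],[0,0,-1.]])  # tool axes in tray frame, y=+-x
    return Rz(h)@Ry(tilt)@t
def trayTCP(o,h,tilt,P=(0,0,0)):
    "TCP when tray-frame point P is at world o"
    return np.array(o)+Rz(h)@Ry(tilt)@(np.array([-.127,0,.055-arm.grip_depth])-P)
E
python3 - <<'E'
from h import *
tub=np.array([.467,.328])
for d in range(-180,180,15):
  h=np.radians(d); u=np.array([np.cos(h),np.sin(h)]); 
  for s in (1,-1):
    r=[]
    for t,zl in((0,.25),(30,.2),(65,.15)):
        q=arm.solve_ik(trayTCP([*(tub-.025*u),zl],h,np.radians(t),(.087,0,.011)),RT(h,np.radians(t),s)); r.append(None if q is None else np.round(q).astype(int).tolist())
    if all(r): print(d,s,r)
print([arm.solve_ik(S((-.187,0,.0362)),RT(SY,0,s)) for s in(1,-1)])
E
```

```text
Traceback (most recent call last):
  File "scipy/spatial/transform/_rotation.pyx", line 1143, in scipy.spatial.transform._rotation.Rotation.from_matrix
ValueError: Non-positive determinant (left-handed or null coordinate frame) in rotation matrix 0: [[-1.2246468e-16 -1.0000000e+00  0.0000000e+00]
 [ 1.0000000e+00 -1.2246468e-16  0.0000000e+00]
 [ 0.0000000e+00  0.0000000e+00 -1.0000000e+00]].
```

```bash
cat > catch.py <<'E'
from h import *
def catch(ths,off,tilt=-20,dz=-.002,opening=.034):
    R=RT(SY,np.radians(tilt)); P=lambda th,o,up=0:S((-.110+.043*np.sin(th)+o,-.07,.074+.043*np.cos(th)+dz+up))
    arm.grip(opening); arm.move_to(P(ths[0],0,.12),R); arm.move_l(P(ths[0],0),R,.1); arm.sleep(.2); f0=np.array(arm.current_force())
    for i,th in enumerate(ths):
        arm.move_l(P(th,off*min(1,i/1)),R,.05); print(round(th,2),(np.array(arm.current_force())-f0).round(1))
    return P,R
E
python3 - <<'E'
from catch import *
P,R=catch([0,.25,.5,.75,.93],.0105)
arm.move_l(P(.93,.004),R,.05); arm.move_l(P(.93,.004,.12),R,.15)
arm.move_to(S((-.187,0,.22)),RT(SY,0)); arm.sleep(.3)
c=cal("wrist"); im=arm.snapshot("wrist"); crop(im,180,60,500,300,2.4,"pics/w3.png"); np.savez("pics/w3",K=c[0],T=c[1])
print(arm.current_t())
E
```

```text
Traceback (most recent call last):
  File "catch.py", line 4, in catch
    arm.grip(opening); arm.move_to(P(ths[0],0,.12),R); arm.move_l(P(ths[0],0),R,.1); arm.sleep(.2); f0=np.array(arm.current_force())
                       ~~~~~~~~~~~^^^^^^^^^^^^^^^^^^^
  File "scipy/spatial/transform/_rotation.pyx", line 1143, in scipy.spatial.transform._rotation.Rotation.from_matrix
ValueError: Non-positive determinant (left-handed or null coordinate frame) in rotation matrix 0: [[-0.89100652  0.42661152  0.1552739 ]
 [-0.4539905  -0.83727226 -0.30474218]
 [ 0.          0.34202014 -0.93969262]].
```

```bash
sed -i 's/\[\[sgn\*0,-sgn,0\]/[[0,sgn,0]/' h.py
python3 - <<'E'
from h import *
tub=np.array([.467,.328])
for d in range(-180,180,15):
  h=np.radians(d); u=np.array([np.cos(h),np.sin(h)]); 
  for s in (1,-1):
    r=[]
    for t,zl in((0,.25),(30,.2),(65,.15)):
        q=arm.solve_ik(trayTCP([*(tub-.025*u),zl],h,np.radians(t),(.087,0,.011)),RT(h,np.radians(t),s)); r.append(None if q is None else np.round(q).astype(int).tolist())
    if all(r): print(d,s,r)
print([np.round(arm.solve_ik(S((-.187,0,.0362)),RT(SY,0,s))) for s in(1,-1)])
E
python3 - <<'E'
from catch import *
P,R=catch([0,.25,.5,.75,.93],.0105)
arm.move_l(P(.93,.004),R,.05); arm.move_l(P(.93,.004,.12),R,.15)
arm.move_to(S((-.187,0,.22)),RT(SY,0)); arm.sleep(.3)
c=cal("wrist"); im=arm.snapshot("wrist"); crop(im,180,60,500,300,2.4,"pics/w3.png"); np.savez("pics/w3",K=c[0],T=c[1])
print(arm.current_t())
E
```

```text
-165 1 [[25, 42, 41, 0, 97, -170], [29, 22, 76, -9, 52, -163], [38, 13, 116, 241, 24, -48]]
-165 -1 [[25, 42, 41, 0, 97, 10], [29, 22, 76, -9, 52, 17], [38, 13, 116, 241, 24, 132]]
-150 -1 [[29, 43, 39, 0, 98, -1], [29, 22, 76, 1, 51, -1], [28, 12, 118, 175, 15, -176]]
-135 1 [[34, 43, 39, 0, 98, 169], [30, 22, 76, 10, 53, 161], [19, 12, 118, 116, 26, 50]]
-135 -1 [[34, 43, 39, 0, 98, -11], [30, 22, 76, 10, 53, -19], [19, 12, 118, 116, 26, -130]]
-120 1 [[38, 42, 42, 0, 96, 158], [30, 22, 77, 17, 56, 144], [11, 14, 114, 94, 43, 59]]
-120 -1 [[38, 42, 42, 0, 96, -22], [30, 22, 77, 17, 56, -36], [11, 14, 114, 94, 43, -121]]
-105 1 [[42, 39, 47, 0, 94, 147], [31, 22, 77, 24, 61, 128], [7, 17, 109, 80, 59, 61]]
-105 -1 [[42, 39, 47, 0, 94, -33], [31, 22, 77, 24, 61, -52], [7, 17, 109, 80, 59, -119]]
-90 1 [[46, 36, 54, 0, 91, 136], [31, 22, 78, 28, 67, 113], [5, 21, 102, 71, 73, 61]]
-90 -1 [[46, 36, 54, 0, 91, -44], [31, 22, 78, 28, 67, -67], [5, 21, 102, 71, 73, -119]]
-75 1 [[49, 31, 62, 0, 87, 124], [31, 21, 78, 30, 74, 99], [5, 25, 94, 64, 86, 59]]
-75 -1 [[49, 31, 62, 0, 87, -56], 
[... 1949 characters left out ...]
, -29, 87, -75], [48, 36, 72, -54, 110, -57]]
105 -1 [[4, 18, 84, 0, 78, 79], [27, 20, 80, -29, 87, 105], [48, 36, 72, -54, 110, 123]]
120 1 [[6, 23, 76, 0, 81, -114], [27, 20, 80, -30, 80, -88], [51, 32, 80, -59, 98, -61]]
120 -1 [[6, 23, 76, 0, 81, 66], [27, 20, 80, -30, 80, 92], [51, 32, 80, -59, 98, 119]]
135 1 [[9, 28, 67, 0, 84, -126], [27, 21, 79, -30, 73, -101], [52, 28, 88, -65, 85, -63]]
135 -1 [[9, 28, 67, 0, 84, 54], [27, 21, 79, -30, 73, 79], [52, 28, 88, -65, 85, 117]]
[array([-36.,  39.,  91.,  -0.,  51.,  27.]), array([ -36.,   39.,   91.,   -0.,   51., -153.])]
0 [-1.2 -0.1  1.2]
0.25 [-0.8 -0.2  0. ]
0.5 [-1.6  0.6  1.2]
0.75 [-1.5 -0.1  0.4]
0.93 [-13.2  20.9  38.4]
12.375
```

View pics/w3.png

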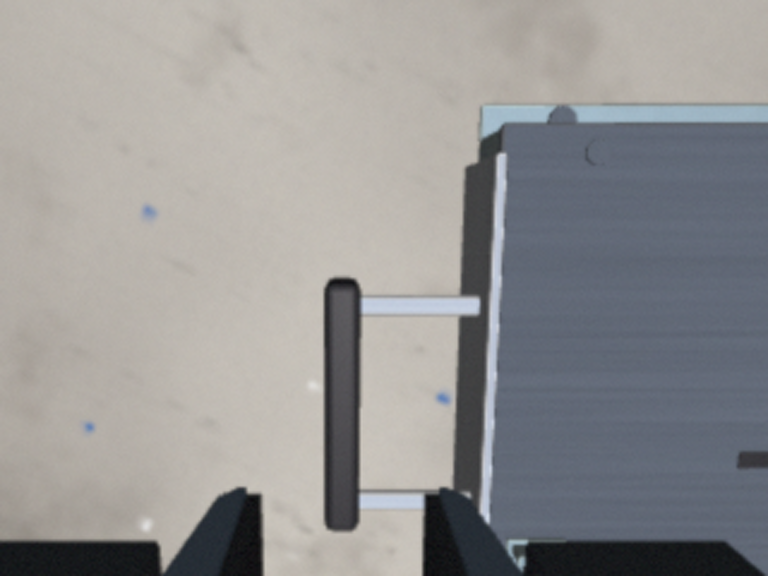

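Crop 3: the grip bar is centred at column 342, between the open fingers (262..425), so the saw pose is good. I'll grip and draw, watching the force.

Run:
```python
from h import *
z=np.load("pics/w3.npz"); c=(z["K"],z["T"])
for q in [(322.5,176.7+2),(322.5,280.8-2)]:
    print("bar end in saw frame",(Rz(SY).T@(p2w("",q,.07,c)-[*SA,0])).round(4))
arm.grip(.05)
R=RT(SY,0); g=(-.187,0,.0362)
arm.move_l(S(g),R,.12); arm.grip(0); print("w",arm.current_width(),arm.current_grasp_force()); f0=np.array(arm.current_force())
arm.move_l(S((-.197,0,.0362)),R,.03); print((np.array(arm.current_force())-f0).round(1))
```

```text
bar end in saw frame [-0.1873  0.0481  0.07  ]
bar end in saw frame [-0.1873 -0.0468  0.07  ]
w 0.013868005826464691 29.999986588954926
[-1.3  3.2  2.7]
```

Run:
```python
from h import *
R=RT(SY,0); f0=np.array(arm.current_force())
arm.move_l(S((-.25,0,.0362)),R,.1); print((np.array(arm.current_force())-f0).round(1),arm.current_width())
arm.move_l(S((-.372,0,.0362)),R,.12); arm.grip(.05); 
arm.move_l(S((-.372,0,.20)),R,.2)
def view(p,yaw,f):
    arm.move_to(p,down(yaw)); arm.sleep(.3); c=cal("wrist"); im=arm.snapshot("wrist")
    cv2.imwrite(f,im[:,:,::-1]); np.savez(f[:-4],K=c[0],T=c[1])
arm.grip(.09)
view([.48,-.12,.36],0,"pics/w4.png"); print(arm.current_t())
```

```text
[-0.7  0.7 -1.2] 0.01428753586883153
21.275
```

View pics/w4.png

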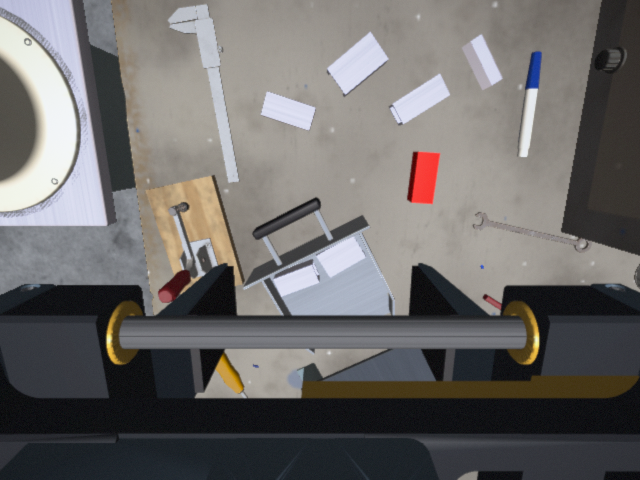

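View 4: the tray is out, with its two pieces in a row against its front at (296,280) and (341,257). Loose: hex (483,62), box (420,99), channel (358,63), flat (289,111).

```bash
cat >> h.py <<'E'
SZ["hex"]=(.03,.062,.026)
def otsu(im,ct,r=42):
    x,y=map(int,ct); x0,y0=max(0,x-r),max(0,y-r); g=np.ascontiguousarray(im[y0:y+r,x0:x+r,2])
    _,b=cv2.threshold(g,0,1,cv2.THRESH_OTSU); n,l,s,c=cv2.connectedComponentsWithStats(b)
    k=l[min(y-y0,l.shape[0]-1),x-x0]; o=np.zeros(im.shape[:2],np.uint8); o[y0:y+r,x0:x+r]=(l==k)&(b>0); return o
def locate(c,im,k,guess,n=2):
    r=None
    ct=guess
    return fitbox(c,otsu(im,ct),SZ[k])
E
python3 - <<'E'
from h import *
for f,g in (("w2",dict(hex=(437,179),box_b=(382,212),chan_b=(326,182),flat=(266,218))),("w4",dict(hex=(483,62),box_b=(420,99),chan_b=(358,63),flat=(289,111)))):
    z=np.load(f"pics/{f}.npz"); c=(z["K"],z["T"]); im=cv2.imread(f"pics/{f}.png")[:,:,::-1]
    for k,p in g.items():
        r,i=locate(c,im,k,p); print(f,k,r[:2].round(4),np.degrees(r[2]).round(1)%180,round(i,3))
E
```

```text
w2 hex [0.6912 0.0629] 36.0 0.684
w2 box_b [0.612  0.0156] 123.2 0.825
w2 chan_b [0.5255 0.062 ] 128.9 0.962
w2 flat [0.4322 0.0044] 72.1 0.862
w4 hex [0.6884 0.064 ] 29.80000000000001 0.676
w4 box_b [0.6105 0.0186] 121.6 0.958
w4 chan_b [0.527  0.0648] 129.9 0.895
w4 flat [0.4329 0.0057] 72.5 0.915
```

```bash
cat > pick.py <<'E'
from h import *
EXP=dict(hex=(.690,.063,33),box_b=(.611,.017,122),chan_b=(.5263,.0635,129.5),flat=(.4326,.005,72.3))
TRAY=lambda p: S((-.245+p[0],p[1],p[2]))
def best(p,yaw):
    c=[]
    for y in (yaw,yaw+180):
        q=arm.solve_ik(p,down(y))
        if q is not None: c.append((abs(q[5]),y))
    return down(min(c)[1])
def look(k):
    e=EXP[k]; h=SZ[k][2]
    arm.move_to([e[0],e[1]-.11,.25],best([e[0],e[1]-.11,.25],0) if 0 else down(0)); arm.sleep(.25)
    c=cal("wrist"); im=arm.snapshot("wrist"); u=w2p("",[e[0],e[1],h],c)
    cv2.imwrite(f"pics/look_{k}.png",im[:,:,::-1])
    B=blobs(mask(im),300,20000); ct=min((b[0] for b in B),key=lambda q:np.hypot(*(q-u)))
    (x,y,a),i=fitbox(c,otsu(im,ct,60),SZ[k]); a=np.degrees(a)
    print(k,"found",np.round([x,y],4),round(a%180,1),"iou",round(i,2),"shift mm",np.round(1000*np.hypot(x-e[0],y-e[1]),1)); return x,y,a,i
def pick(k,x,y,a,open_=.03):
    R=best([x,y,.1],a); arm.grip(min(.09,SZ[k][0]+open_)); arm.move_to([x,y,.1],R); arm.move_l([x,y,.003],R,.12); arm.grip(0); w=arm.current_width()
    arm.move_l([x,y,.16],R,.2); print("grip width",round(w,4),round(arm.current_width(),4)); return abs(arm.current_width()-SZ[k][0])<.006
def place(k,p,up=.006):
    t=TRAY((p[0],p[1],p[2]+.003+up)); R=best([*t[:2],.16],np.degrees(SY)+90)
    arm.move_to([*t[:2],.18],R); arm.move_l(t,R,.15); arm.grip(SZ[k][0]+.008); arm.move_l([*t[:2],.18],R,.2)
E
python3 - <<'E'
from pick import *
x,y,a,i=look("chan_b")
if i>.75 and pick("chan_b",x,y,a):
    place("chan_b",(.018,.035,.004))
print(arm.current_t())
E
```

```text
chan_b found [0.5248 0.0627] 127.5 iou 0.97 shift mm 1.7
grip width 0.0398 0.0396
30.6083
```

Run:
```python
from pick import *
for k,p in (("box_b",(.018,-.040,.004)),("hex",(.018,-.005,.034))):
    x,y,a,i=look(k)
    if i<.7 and np.hypot(x-EXP[k][0],y-EXP[k][1])>.006: print("stop"); break
    if not pick(k,x,y,a): print("no grip"); break
    place(k,p,.006 if k=="box_b" else .0)
print(arm.current_t())
arm.move_to([.48,-.12,.36],down(0)); arm.sleep(.3); cv2.imwrite("pics/w5.png",arm.snapshot("wrist")[:,:,::-1])
```

```text
box_b found [0.6095 0.0186] 122.3 iou 0.94 shift mm 2.2
grip width 0.0295 0.03
hex found [0.6917 0.0658] 34.3 iou 0.9 shift mm 3.3
grip width 0.0288 0.0289
49.3083
```

View pics/w5.png

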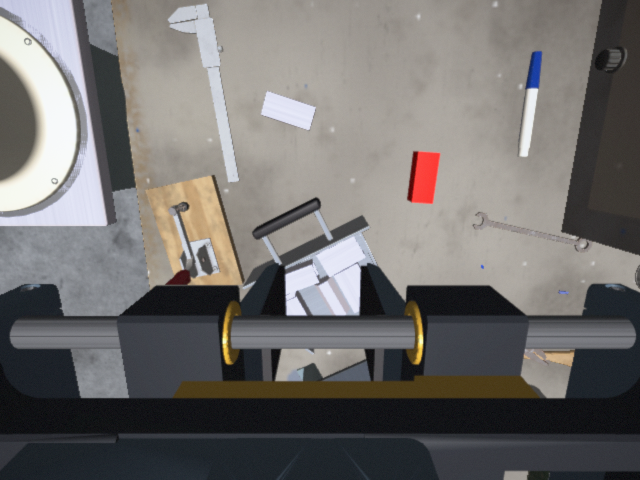

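View 5: three pieces are in the tray at about (325,280); only the flat at (289,111) is left, with the grip bar clear.

Run:
```python
from pick import *
k="flat"; x,y,a,i=look(k)
if (i>.7 or np.hypot(x-EXP[k][0],y-EXP[k][1])<.006) and pick(k,x,y,a):
    place(k,(.015,.035,.030),.004)
print(arm.current_t())
arm.grip(.09); arm.move_to([.45,-.37,.34],down(0)); arm.sleep(.3); c=cal("wrist"); im=arm.snapshot("wrist")
u=w2p("",TRAY((0,0,.03)),c).astype(int); print(u); y0=max(0,u[1]-110); crop(im,max(0,u[0]-150),y0,u[0]+150,y0+220,2.6,"pics/w6.png")
```

```text
flat found [0.4322 0.006 ] 72.3 iou 0.93 shift mm 1.1
grip width 0.0318 0.032
58.8167
[353 112]
```

View pics/w6.png

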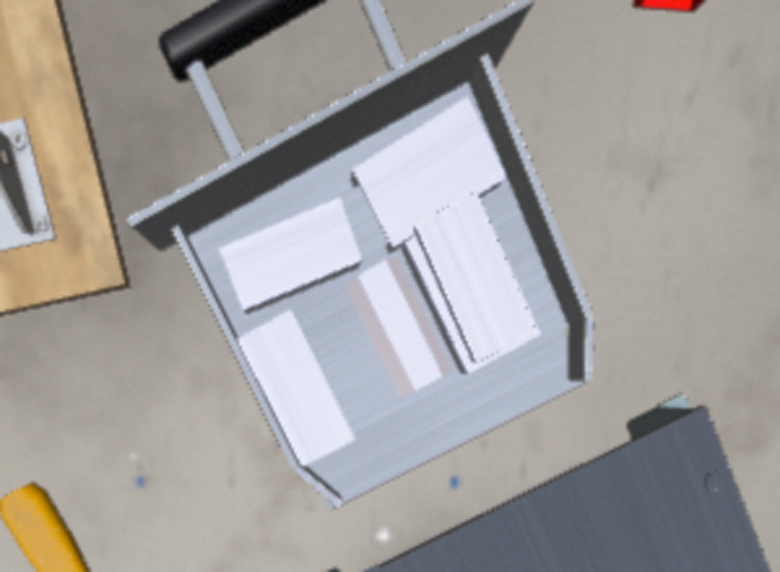

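Crop 6: all six pieces lie flat in the tray, inside its walls. Next I'll check the IK chain, then grip and lift a little to test the hold.

```bash
cat > pour.py <<'E'
from h import *
tub=np.array([.467,.328]); H=np.radians(-75); u=np.array([np.cos(H),np.sin(H)]); D=np.radians
O0=S((-.245,0,0)); LIP=(.087,0,.011)
def tp(o,h,t,P=(0,0,0)): return trayTCP(o,h,D(t),P),RT(h,D(t))
Lp=lambda z,back=.03:[*(tub-back*u),z]
carry=[tp(O0+[0,0,.22],SY,-10)]
oE=np.array([*(tub-.117*u),.22])
carry+= [tp(O0*(1-s)+oE*s+[0,0,.22*(1-s)],SY*(1-s)+H*s,-10) for s in (.25,.5,.75,1)]
tips=[tp(Lp(.19),H,t,LIP) for t in (0,15,30,45,60,72)]
E
python3 - <<'E'
from pour import *
for n,L in(("c",carry),("t",tips)):
    for p,R in L: q=arm.solve_ik(p,R); print(n,p.round(3),None if q is None else np.round(q).astype(int))
b=S((-.372,0,.0362)); R=RT(SY,0)
arm.grip(.05); arm.move_to(b+[0,0,.12],R); arm.move_l(b,R,.12); arm.grip(0); print(arm.current_width(),arm.current_t())
f0=np.array(arm.current_force())
p,R=tp(O0+Rz(SY)@[-.074,0,.01],SY,-10,(-.074,0,0)); arm.move_l(p,R,.04); arm.sleep(.3)
print((np.array(arm.current_force())-f0).round(1),np.array(arm.current_torque()).round(2),arm.current_width(),arm.current_grasp_force())
cv2.imwrite("pics/s7.png",cv2.resize(arm.snapshot("side")[100:400,150:550,::-1],None,fx=2,fy=2))
E
```

```text
c [ 0.43  -0.132  0.234] [-19  10 104  -8  59  47]
c [0.423 0.043 0.234] [  6  10 104 -11  63  76]
c [0.416 0.219 0.234] [ 28  16  96 -11  70 101]
c [0.409 0.393 0.234] [ 43  25  80  -9  79 118]
c [0.403 0.568 0.234] [ 54  37  58  -8  91 129]
t [0.404 0.564 0.215] [ 49  34  66   0  80 124]
t [0.407 0.55  0.27 ] [ 42  27  73  14  74 114]
t [0.415 0.524 0.319] [32 22 79 30 73 99]
t [0.425 0.486 0.359] [20 20 85 46 76 83]
t [0.437 0.439 0.388] [ 9 21 90 60 84 69]
t [0.448 0.398 0.401] [ 2 25 93 68 93 59]
0.013855291905701147 64.8333
[  0.5   1.9 -10.5] [0.93 0.43 0.03] 0.014075185043311074 29.99910593032837
```

View pics/s7.png

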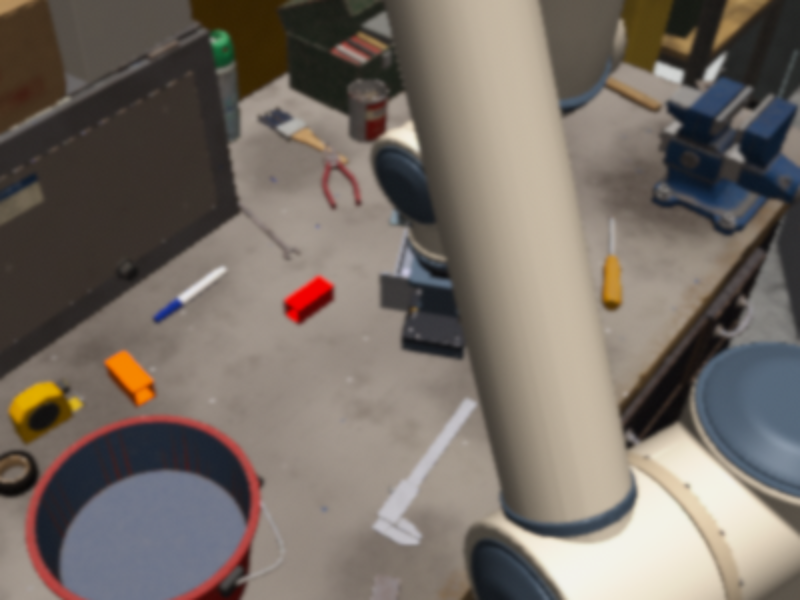

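The side view doesn't show the tray (arm in the way, tub at (145,530)), but the 1 N m wrist torque and 14 mm width say it's held. I'll carry on and check the force at height.

Run:
```python
from pour import *
def m(p,R,f): arm.move_l(p,R,f); print(np.array(arm.current_force()).round(1),np.array(arm.current_torque()).round(2),round(arm.current_width(),4))
m(*carry[0],.1); arm.sleep(.3)
z=cal("wrist"); im=arm.snapshot("wrist"); cv2.imwrite("pics/w8.png",im[:,:,::-1]); print(arm.current_t())
```

```text
[ 0.3  0.6 -7.4] [0.91 0.43 0.  ] 0.014
68.175
```

View pics/w8.png

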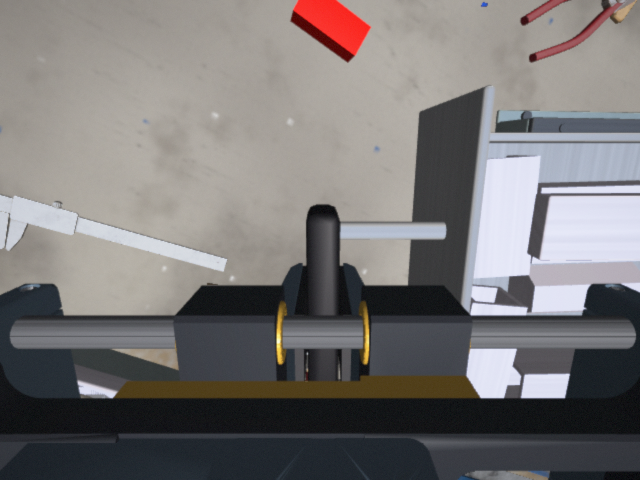

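View 8: the bar is gripped square at (322,290), with the tray level and all pieces in it; 7.4 N of weight agrees. Carry and tip.

Run:
```python
from pour import *
def m(p,R,f): arm.move_l(p,R,f); print(np.array(arm.current_force()).round(1),round(arm.current_width(),4))
for p,R in carry[1:]: m(p,R,.18)
for p,R in tips: m(p,R,.06)
arm.sleep(1); print(np.array(arm.current_force()).round(1),arm.current_t())
cv2.imwrite("pics/s9.png",arm.snapshot("side")[:,:,::-1])
```

```text
[ 0.2  0.1 -6. ] 0.0141
[-0.4 -1.1 -7.1] 0.0137
[ 0.5 -0.8 -6.6] 0.0138
[ 0.7 -0.3 -5.4] 0.0139
[ 0.7 -9.4 -3.6] 0.0142
[-0.5 -0.  -6.5] 0.014
[-0.1  0.6 -5.6] 0.0139
[-0.6  0.3 -3.9] 0.0138
[ 0.3 -0.2 -2.1] 0.014
[ 0.5 -0.1 -3.2] 0.0144
[ 0.7 -0.2 -2.3] 79.4
```

View pics/s9.png

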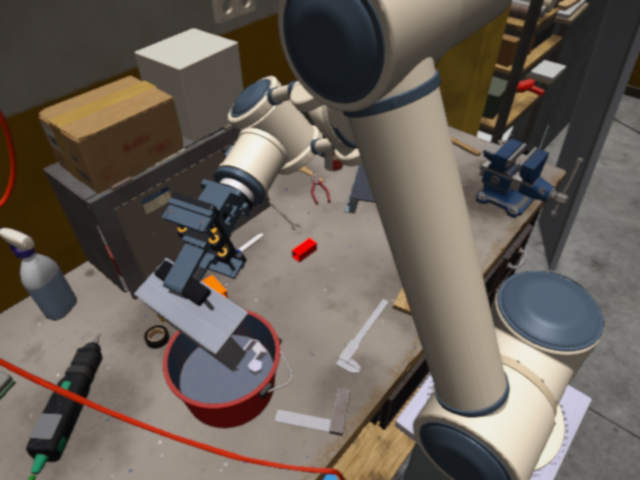

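Picture 9: the pieces are in the tub around (255,358) and the wrist load has dropped to the empty tray's 2.3 N. Taking the tray back and sliding it in.

Run:
```python
from pour import *
for p,R in tips[-2:0:-1]: arm.move_l(p,R,.1)
for s in (1,.75,.5,.25,0): arm.move_l(*tp(O0*(1-s)+oE*s+[0,0,.22*(1-s)],SY*(1-s)+H*s,0),.2)
def F(): return np.array(arm.current_force())
b=lambda x,z=.0362:S((x,0,z)); R=RT(SY,0)
arm.move_l(b(-.372,.06),R,.15); arm.sleep(.3); print(F().round(1),np.array(arm.current_torque()).round(2)); arm.move_l(b(-.372,.0372),R,.05); arm.sleep(.2); print("down",F().round(1),arm.current_t())
ax=Rz(SY)[:,0]
f0=F()
for x in np.r_[np.arange(-.36,-.19,.012),-.19]:
    arm.move_l(b(x,.0368),R,.06); f=Rz(SY).T@(F()-f0)
    if abs(f[0])>6 or abs(f[1])>8: print(round(x,4),f.round(1))
    if abs(f[0])>15 or abs(f[1])>18: break
print(x,arm.current_width(),arm.current_t())
```

```text
[-0.4  0.2 -3.2] [0.15 0.11 0.07]
down [ 0.9 -0.2 -2.7] 89.275
-0.19 0.013746766669548452 94.775
```

Run:
```python
from pour import *
def F(): return np.array(arm.current_force())
R=RT(SY,0); f0=F()
for x in np.arange(-.189,-.1805,.001):
    arm.move_l(S((x,0,.0366)),R,.02); arm.sleep(.1); f=Rz(SY).T@(F()-f0); print(round(x,4),f.round(1))
    if f[0]<-10: break
arm.grip(.05); print((Rz(SY).T@(np.array(arm.current_ee_pos())-[*SA,0])).round(4)); arm.sleep(.2)
arm.move_l(S((x,0,.22)),R,.2); print(arm.current_t())
```

```text
-0.189 [-1.4  0.8  0.1]
-0.188 [ 0.5 -0.5  0.3]
-0.187 [ 0.6  0.4 -0.1]
-0.186 [ 0.7 -0.5  0.4]
-0.185 [-5.6  1.3  3. ]
-0.184 [-12.8   2.2   6.3]
[-0.184  -0.      0.0366]
98.85
```

Tray is home: it met the stop at about 13 N. Shutting the catch from behind with closed fingers turned across, so the gripper body stays ahead of the saw head.

Run:
```python
from h import *
def F(): return Rz(SY).T@np.array(arm.current_force())
dx0=.0015
best=None
for s in (1,-1):
    t=np.column_stack([[-s,0,0],[0,s,0],[0,0,-1.]]); R=Rz(SY)@Ry(np.radians(-10))@t
    q=arm.solve_ik(S((-.045,-.07,.22)),R); print(s,None if q is None else np.round(q))
    if q is not None and (best is None or abs(q[5])<best[0]): best=(abs(q[5]),R)
R=best[1]; P=lambda th,gap,up=0:S((-.110+dx0+.043*np.sin(th)+.007+.016+gap,-.07,.074+.043*np.cos(th)-.006+up))
arm.grip(0); arm.move_to(P(1.,.006,.12),R); arm.move_l(P(1.,.006),R,.1); arm.sleep(.2); f0=F()
for th in (1.,.8,.6,.4,.2,.1,0): arm.move_l(P(th,0),R,.05); print(th,(F()-f0).round(1))
for g in (-.001,-.002,-.003,-.004):
    arm.move_l(P(0,g),R,.02); arm.sleep(.1); f=F()-f0; print(g,f.round(1))
    if f[0]>8: break
arm.move_l(P(0,.02),R,.1); arm.move_l(P(0,.02,.15),R,.2)
arm.move_joints([-80.93,28.281,77.091,0,74.628,-5.472]); arm.sleep(.3); print(arm.current_t())
im=arm.snapshot("top"); sd=arm.snapshot("side")
z=lambda a,x0,y0,x1,y1,w,h:cv2.resize(a[y0:y1,x0:x1,::-1],(w,h),interpolation=2)
cv2.imwrite("pics/final.png",np.vstack([np.hstack([z(im,135,200,245,310,300,300),z(im,385,150,525,285,311,300)]),np.hstack([z(sd,150,300,300,430,346,300),z(sd,330,130,460,275,265,300)])]))
```

```text
1 [-45.  29.  75.  -3.  66. -71.]
-1 [-45.  29.  75.  -3.  66. 109.]
1.0 [ 7.7 -1.8  5.7]
0.8 [ 6.9 -1.7  8.2]
0.6 [ 8.1 -0.   8.2]
0.4 [ 2.5 -0.2  2.8]
0.2 [ 0.1 -0.4  0.4]
0.1 [-0.3 -0.2  0.3]
0 [12.7 -0.3 -3.6]
-0.001 [17.6 -0.2 -7.2]
108.2417
```

View pics/final.png

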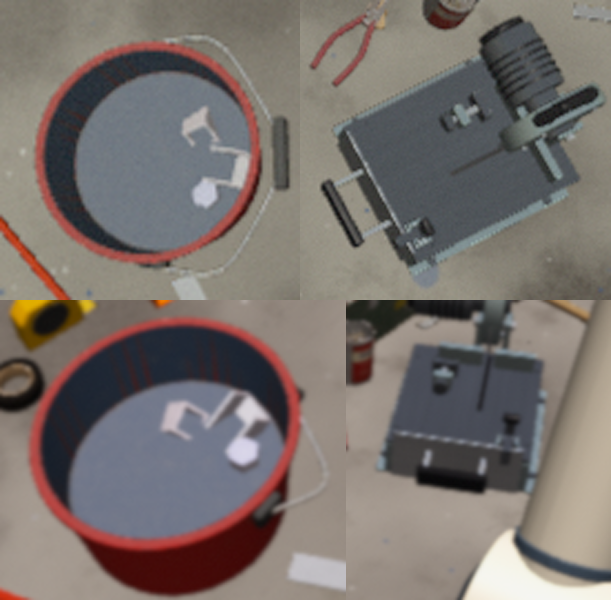

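The last picture shows the catch roller back where it started, in the shut position. In the tub I can make out a channel (198,125), a cluster (235,165) and the hex (205,193), but not clearly all six. With no views left, I'll check by numbers for stray pieces on the bench and for how much metal is in the tub.

Run:
```python
from h import *
a=cv2.imread("pics/top0.png")[:,:,::-1].astype(int); b=arm.snapshot("top").astype(int)
d=(np.abs(a-b).max(2)>35).astype(np.uint8); d=cv2.morphologyEx(d,cv2.MORPH_OPEN,np.ones((2,2),np.uint8))
n,l,s,ct=cv2.connectedComponentsWithStats(d)
for i in range(1,n):
    if s[i,4]>8 and ct[i][1]<345: print("top diff",ct[i].round(),s[i,4],"before",a[l==i].mean(0).round(),"now",b[l==i].mean(0).round(),p2w("top",ct[i],.02)[:2].round(3))
arm.move_to([.467,.215,.33],down(0)); arm.sleep(.4); c=cal("wrist"); im=arm.snapshot("wrist"); cv2.imwrite("pics/tubw.png",im[:,:,::-1])
g=im.min(2); print("tub centre px",w2p("",[.467,.328,.0],c).round())
m=(g>150).astype(np.uint8); n,l,s,ct=cv2.connectedComponentsWithStats(m)
for i in range(1,n):
    P=p2w("",ct[i],.06,c)
    if s[i,4]>60 and np.hypot(*(P[:2]-[.467,.328]))<.13: print(ct[i].round(),s[i].tolist(),P[:2].round(3))
print(arm.current_t())
```

```text
top diff [287. 193.] 144 before [180. 178. 184.] now [138. 134. 121.] [0.689 0.06 ]
top diff [301. 218.] 224 before [187. 189. 200.] now [144. 139. 126.] [0.608 0.013]
top diff [286. 244.] 294 before [189. 191. 202.] now [141. 137. 124.] [0.524 0.058]
top diff [207. 245.] 59 before [113. 121. 129.] now [164. 160. 160.] [0.52  0.305]
top diff [219. 256.] 10 before [112. 120. 129.] now [140. 141. 142.] [0.487 0.267]
top diff [224. 263.] 68 before [123. 114. 119.] now [179. 163. 161.] [0.466 0.251]
top diff [304. 274.] 229 before [186. 188. 198.] now [143. 138. 125.] [0.43  0.001]
top diff [211. 271.] 76 before [113. 121. 130.] now [173. 175. 185.] [0.439 0.289]
tub centre px [322. 119.]
[274. 205.] [131, 0, 368, 315, 31617] [0.408 0.222]
[360. 142.] [341, 127, 39, 37, 634] [0.513 0.297]
[310. 169.] [282, 141, 60, 55, 1372] [0.453 0.266]
111.9417
```

Run:
```python
from h import *
arm.move_to([.467,.35,.33],down(0)); arm.sleep(.4); c=cal("wrist"); im=arm.snapshot("wrist"); print(c[1][:3,3].round(3), c[1][:3,2].round(2))
g=im.min(2)
for th in (130,150,175,200):
    m=(g>th).astype(np.uint8); n,l,s,ct=cv2.connectedComponentsWithStats(m); print("th",th)
    for i in range(1,n):
        P=p2w("",ct[i],.05,c)
        if 60<s[i,4]<15000 and np.hypot(*(P[:2]-[.467,.328]))<.12:
            r=cv2.minAreaRect(cv2.findNonZero((l==i).astype(np.uint8))); d=(c[1][2,3]-.06)/c[0][0,0]*1000
            print(ct[i].round(),s[i,4],P[:2].round(3),"mm",np.round(np.array(r[1])*d))
arm.move_joints([-80.93,28.281,77.091,0,74.628,-5.472]); arm.sleep(.3)
a=cv2.imread("pics/side0.png")[:,:,::-1].astype(int); b=arm.snapshot("side").astype(int)
d=(np.abs(a-b).max(2)>35).astype(np.uint8); n,l,s,ct=cv2.connectedComponentsWithStats(cv2.morphologyEx(d,cv2.MORPH_OPEN,np.ones((2,2),np.uint8)))
for i in range(1,n):
    if s[i,4]>10: print("side diff",ct[i].round(),s[i,4],"now",b[l==i].mean(0).round())
```

```text
[0.468 0.423 0.501] [-0.   -0.26 -0.97]
th 130
th 150
[357. 251.] 613 [0.513 0.293] mm [32. 50.]
[298. 261.] 419 [0.435 0.279] mm [34. 27.]
th 175
[359. 251.] 497 [0.516 0.294] mm [30. 41.]
[298. 261.] 382 [0.435 0.279] mm [25. 32.]
th 200
[359. 250.] 437 [0.516 0.295] mm [29. 40.]
[298. 262.] 347 [0.435 0.279] mm [30. 26.]
side diff [562. 139.] 64 now [44. 40. 39.]
side diff [557. 169.] 13 now [42. 43. 45.]
side diff [559. 178.] 89 now [106.  91.  74.]
side diff [250. 266.] 163 now [148. 137. 128.]
side diff [283. 273.] 399 now [157. 146. 137.]
side diff [247. 278.] 36 now [149. 138. 129.]
side diff [296. 296.] 371 now [152. 141. 132.]
side diff [338. 305.] 293 now [155. 144. 134.]
side diff [296. 306.] 125 now [154. 143. 134.]
side diff [248. 354.] 506 now [170. 165. 176.]
```

Nothing new lies on the bench. The returning tray's wrist force (about 2.7 N) and torque (0.19 against 1.0 N m loaded) match an empty tray. Handing in.

```bash
python3 -c "
from rig import arm
print(arm.current_t()); print(arm.sign_off())"
```

```text
116.8583
the job is handed in; nothing more can be done
None
```

The job is handed in at 117 s: all four loose bar ends were gathered into the tray with the two already there and tipped into the tub, and the tray is home with its catch shut. I couldn't count all six in the tub, but the tray weighed empty on its way back and no strays showed on the bench; the catch took one hard push of about 45 N while opening.

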